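# Push the fallen knob back on the light dimmer and hold it pressed

### The job

The knob has come off the stall's light dimmer. Pick up the black knob, turn it so that its D-shaped bore matches the D-shaped shaft on the dimmer box, push it fully home on the shaft, and then press the knob with its spring-loaded shaft down to the stop and finish while still holding it pressed down, without letting go. Leave the stamp, the tape roll, the glue bottle and the ink pad where they are.

Things in the scene. Friction and masses are not known exactly. Their poses are not given: they have to be found in the camera images.
- knob_center (a point): Centre of the loose black knob, 20.5 mm above its underside; it stands upright on the table, z up. Round skirt 44 mm across and 19 mm high, on it a bar grip 40 mm long (knob's x), 14 mm wide (y), 22 mm high; 41 mm high in all, about 50 g. A white line on the bar's top, from the middle to the +x end, points to the side where the bore below has its flat.
- knob_bore (a point): Centre of the closed end of the knob's bore, 16 mm above its underside, axes as the knob's. The bore opens below, is D-shaped and central: 20 mm in diameter with a flat 4 mm from the axis on the knob's +x side (1 mm of play on the shaft all round, mouth slightly chamfered).
- shaft_tip (a point): Centre of the top face of the upright brass D-shaft on the dimmer: 18 mm in diameter with a flat 3 mm from the axis on its +x side (x points out of the flat, z up), 24 mm long above its collar, top edge chamfered 1 mm. It does not turn. With the knob home, the bore's end rests on this face: knob_center is 4.5 mm above it and both x axes agree.
- collar: Black collar round the foot of the shaft on the dimmer's lid, 52 mm in diameter, 3 mm high, fixed; origin at the centre of its underside. A white tick on it points along its +x, to the side of the shaft's flat.
- shaft (a joint): How far the shaft is pressed down, in m: 0 released (spring), 0.006 at its stop. About 2 N to start, 8 N at the stop. Fully pressed, the knob still clears the collar by 2 mm.
- dimmer: White light-dimmer box with a grey lid, 110 mm (x) by 80 mm (y), lid top 40 mm high, fixed to the table by flanges at its y sides (96 mm over both). Origin: centre of its underside. The shaft stands in the middle of its top, its flat pointing in a direction of its own. Two cable glands stick out 9 mm at +x.
- stamp: Bystander: wooden rubber stamp with turned knob, 32x48x67 mm, origin at the centre of its underside.
- tape: Bystander: yellow roll of paper tape lying flat, 52 mm in diameter, 18 mm high, origin at the centre of its underside.
- glue: Bystander: white glue bottle with orange tip, 40 mm in diameter, 101 mm high, origin at the centre of its underside.
- inkpad: Bystander: blue tin ink pad, 57x87x17 mm, origin at the centre of its underside.
Not all that is in view belongs to the job. Several things have the shape of the dimmer; the one meant has the colours described above.

How it is judged:
By the outcome, as a careful person would: the job done as asked, in the order asked, and still so for the second after the job is handed in, while the arm keeps its last pose, push and grip.
It also fails if it takes over 40 s, if anything falls off the work surface, if the arm or the gripper's body presses on something with over 40 N, if the wrist force passes 120 N, or if a joint passes its speed limit or range.

### The arm

A 7-joint arm with a two-finger parallel gripper is mounted at the origin on a cart in front of the work surface, level with it; the furniture and walls round the work are solid. World frame = base frame: x ahead of the robot, y to its left, z up, the work surface at z = 0. Lengths are in m, angles in rad, forces in N, time in s.
With the tool pointing down it reaches from about 0.35 to 0.9 m from the base axis. Payload 8.1 kg.
Tool frame: the origin (TCP) lies midway between the tips of the shut fingers; the grasp point (between the pads) lies 19 mm behind it (env.hold_point_z is the distance from the TCP to the grasp point, in m); z points along the fingers, y is the line along which they close (so a half turn about z gives the same grasp; the last joint's range is limited). The gripper opens to 92 mm and grips with 3 to 60 N. Pads are 19 mm wide; open, the fingers measure 130 mm over their backs; the gripper's body (75 mm by 190 mm) begins 47 mm behind the grasp point.
Start: joints at [-1.312, 0.434, 0.025, 1.573, -0.012, 1.134, -0.075], TCP at [0.221, 0.585, 0.227] pointing down, gripper open.
Joint ranges: [-2.62, 2.62], [-0.44, 2.09], [-1.27, 1.32], [0.08, 2.57], [-1.32, 4.46], [0.12, 2], [-2.74, 2.74]. Speed limits (rad/s): [2.22, 2.22, 3.01, 3.01, 3.14, 3.14, 3.14].

### API

Orientations are given as a unit quaternion [w, x, y, z].
In Python, from workcell import env gives the robot as it stands.
- The arm moves only by the shell command python3 -m crank 'ROWS' [OPENING] [FORCE]. ROWS is JSON, a list of rows, each an object of numbers: "x", "y", "z": the shift along the world's x, y, z in mm; "wx", "wy", "wz": the turn, a rotation vector about the world's x, y, z in degrees. In form: [{"x": .., "y": .., "z": .., "wx": .., "wy": .., "wz": ..}, ...]. A call has 1 to 5 rows; each row shifts and turns the commanded pose from where the row before left it; what a row does not reach is not made up. A row lasts 1/10 s, in which the tool goes at most 50 mm and 8.59 degrees, less where a joint would pass 70% of its speed; a pose out of reach is approached as far as the arm can. A call is refused whole if a number of a shift passes 50 or a number of a turn 8.59, either way. A call with a gripper value outside its range is refused whole. OPENING is the closure, from 0 (fully open) to 1 (shut), set as the call begins (- or left out, the last holds). The fingers move at their own pace and stop on an object; FORCE is the grip in N (left out, the last holds). Time passes only in rows, so rows that do not move let the fingers close. It gives the time, the measured TCP pose, the force, the opening and the grip force at its end, in the units of the state.
- env.read_state(): the state, without advancing time (a new reading comes with each control period).
- env.camera(name): name is "scene" or "top" or "wrist"; returns a dict with "img" (400x640x3 uint8, blue, green, red), "z_map" (400x640 float32, m along the optical axis (not along the pixel's ray), 0 where there is no reading), "K" (3x3 intrinsics, pixels), "rvec" (rotation vector, rad) and "tvec" (3), from world to camera coordinates, as OpenCV has them. Camera axes: x right, y down, z forward; pixel columns grow to the right and rows downward; lengths in m; the calibration is good to about 2 mm. A picture is of the moment at which its call begins.
- env.job_done(): hands the job in; it is judged then, once.
The state is a dict: "time_s": time; "qpos": joint angles; "qd": joint speeds; "effort": joint torques, N m; "tool_pos": TCP position; "tool_rot": TCP orientation; "ft_force": force on the tool from outside, world axes, zero at the start; "moment": the same for the moment, N m; "gripper_width": opening from 0.0 (shut) to 1.0 (fully open); "gripper_force": force on a finger pad.
Only numpy, scipy, OpenCV 4.12 (cv2) and the standard library are available. Lean on these libraries where they do the work, as an engineer would, in place of code of your own. Each camera call takes 0.05 s, during which the arm holds its last target. There are 200 camera calls.

## Working session

There is one attempt and no reset: what is moved stays moved. The work goes in short steps, Python scripts to look and compute and a shell command to move; the robot and the scene stay as the last step left them, time stands still between calls to the robot, and variables do not carry over. Pictures are saved under pics/ and viewed, at most 10 in all, crops included, and the job is handed in when it is done.

```bash
mkdir -p pics; ls
cat > h.py <<'E'
import numpy as np, cv2
from workcell import env
def shot(n,name=None):
    c=env.camera(n)
    if name: cv2.imwrite(f'pics/{name}.png',c['img'])
    c['R']=cv2.Rodrigues(np.array(c['rvec'],float))[0]; c['t']=np.array(c['tvec'],float).ravel(); return c
def ray(c,uv):
    d=c['R'].T@(np.linalg.inv(c['K'])@np.array([uv[0],uv[1],1.])); return -c['R'].T@c['t'], d
def onplane(c,uv,z):
    o,d=ray(c,uv); return o+d*(z-o[2])/d[2]
def depthpt(c,uv):
    u,v=map(int,map(round,uv)); p=c['z_map'][v-2:v+3,u-2:u+3]; z=np.median(p[p>0]) if (p>0).any() else np.nan
    o,d=ray(c,uv); return o+d*z
def tri(c1,a,c2,b):
    o1,d1=ray(c1,a);o2,d2=ray(c2,b); s=np.linalg.lstsq(np.stack([d1,-d2],1),o2-o1,rcond=None)[0]
    p,q=o1+s[0]*d1,o2+s[1]*d2; return (p+q)/2,np.linalg.norm(p-q)
def proj(c,p): 
    q=c['K']@(c['R']@np.array(p)+c['t']); return q[:2]/q[2]
E
python3 - <<'E'
from h import *
a=shot('scene','scene0');b=shot('top','top0')
for c in(a,b): print(ray(c,(320,200)),c['K'][0,0])
print(env.read_state(),env.hold_point_z)
E
```

```text
pics
(array([ 0.05921081, -0.37019489,  0.65901254]), array([ 0.51853664,  0.52509568, -0.67510233])) 384.6663060542612
(array([0.42117779, 0.07356687, 1.2037032 ]), array([ 0.0708677 , -0.0141332 , -0.99748857])) 378.0913563194416
{'time_s': 0.1, 'qpos': array([-1.31159859,  0.43513353,  0.02501542,  1.57400018, -0.01161947,
        1.13398759, -0.07512929]), 'qd': array([ 8.23139649e-04, -9.14003858e-04,  5.47208546e-04, -3.10012853e-03,
       -3.33560250e-04,  2.54913181e-03, -4.93363949e-05]), 'effort': array([ 3.94576957e-03, -6.69126678e+01,  9.88536291e-01, -3.15147114e+01,
       -6.03623036e-02,  3.74802807e-02,  5.13521786e-05]), 'tool_pos': array([0.22112888, 0.5840924 , 0.2260385 ]), 'tool_rot': array([-6.19856094e-05,  1.79985036e-01,  9.83669105e-01, -6.88808345e-04]), 'ft_force': array([-0.35552459,  0.13144411, -0.70143241]), 'moment': array([-0.00572366,  0.01567459, -0.01467913]), 'gripper_force': 0.0, 'gripper_width': 0.997310414131806} 0.0188
```

View pics/scene0.png

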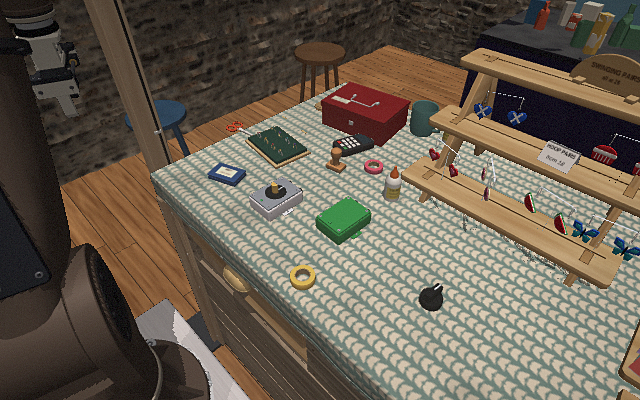

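View pics/top0.png

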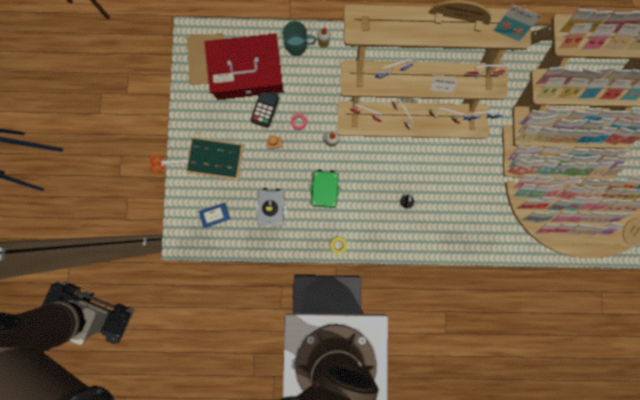

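The scene view shows the black knob at (431,298) and the white/grey dimmer with its brass shaft at (276,198). In the top view they are at (407,201) and (270,208).

Things that could be mistaken:
- **Knob:** the loose black knob (431,298), the black collar on the dimmer (276,192) and the black card terminal (352,145).
- **Dimmer:** the white/grey box (276,198), the green box of the same shape (343,221) and the red box (366,112).

I choose the knob at (431,298) and the white/grey dimmer, and will check both in one close crop.

Run:
```python
from h import *
a=shot('scene');b=shot('top')
cr=lambda c,u,v:cv2.resize(c['img'][v-30:v+30,u-40:u+40],(400,300),interpolation=cv2.INTER_CUBIC)
cv2.imwrite('pics/crop0.png',np.vstack([np.hstack([cr(a,431,298),cr(a,276,198)]),np.hstack([cr(b,407,201),cr(b,270,208)])]))
def dark(c,u,v,r=22):
    h=cv2.cvtColor(c['img'],cv2.COLOR_BGR2GRAY)[v-r:v+r,u-r:u+r]
    m=(h<60).astype(np.uint8); n,l,s,ce=cv2.connectedComponentsWithStats(m); i=1+np.argmax(s[1:,4]); return ce[i]+[u-r,v-r],s[i]
ka,kb=dark(a,431,298),dark(b,407,201); print(ka,kb)
print('knob tri',tri(a,ka[0],b,kb[0]),'plane',onplane(b,kb[0],.02),onplane(a,ka[0],.02))
ca,cb=dark(a,276,192),dark(b,270,208); print(ca,cb)
print('collar tri',tri(a,ca[0],b,cb[0]),onplane(b,cb[0],.043))
print('depth', depthpt(b,kb[0]), depthpt(b,cb[0]),depthpt(b,(260,218)))
```

```text
(array([431.25941423, 298.06903766]), array([ 10,   7,  24,  28, 478], dtype=int32)) (array([405.96907216, 201.8556701 ]), array([16, 17, 12, 12, 97], dtype=int32))
knob tri (array([ 0.50722147, -0.21880217,  0.01088466]), np.float64(0.0067055447874430196)) plane [ 0.50455635 -0.21380002  0.02      ] [ 0.50338969 -0.22332239  0.02      ]
(array([274.92073171, 193.00609756]), array([ 11,  16,  22,  13, 164], dtype=int32)) (array([269.75789474, 208.43157895]), array([15, 16, 14, 13, 95], dtype=int32))
collar tri (array([0.47621095, 0.2105453 , 0.03703669]), np.float64(0.002862745342427854)) [0.47480382 0.21071866 0.043     ]
depth [ 0.50415232 -0.21240752  0.02573589] [0.47373721 0.20799073 0.06608621] [0.445026   0.24003144 0.04042863]
```

View pics/crop0.png

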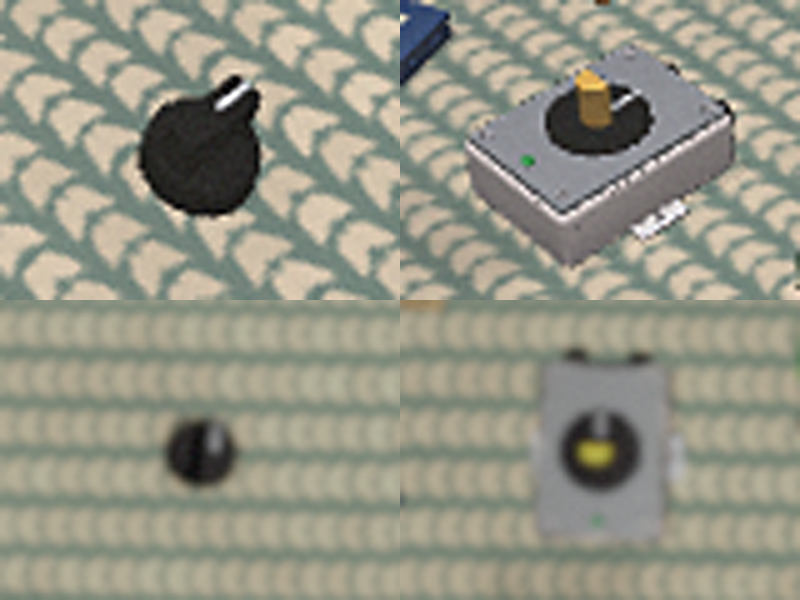

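The crop confirms both choices: a black knob with a white line, and a grey-lidded white box with a brass D-shaft and white tick. Both the line and the tick point roughly along world +x. I'll move above the dimmer first and take a close look.

```bash
python3 -m crank '[{"x":25,"y":-37,"z":3,"wz":2},{"x":25,"y":-37,"z":3,"wz":2},{"x":25,"y":-37,"z":3,"wz":2},{"x":25,"y":-37,"z":3,"wz":2},{"x":25,"y":-37,"z":3,"wz":2}]' 0
python3 -m crank '[{"x":25,"y":-37,"wz":2},{"x":25,"y":-37,"wz":2},{"x":25,"y":-37,"wz":2},{"x":25,"y":-37,"wz":2},{"x":0,"y":0}]'
python3 - <<'E'
from h import *
c=shot('wrist','wrist1'); print(ray(c,(320,200)),c['K'][0,0]); s=env.read_state(); print(s['tool_pos'],s['tool_rot'],s['qpos'])
print(proj(c,[.475,.21,.043]))
E
```

```text
(array([0.14490474, 0.61350011, 0.38369411]), array([ 0.27123646, -0.09796733, -0.95757326])) 293.0012771406385
[0.22116259 0.58431809 0.22638433] [-3.13601284e-05  1.79921613e-01  9.83680888e-01 -3.50278989e-04] [-1.31162136  0.43482569  0.02498228  1.57359979 -0.01160423  1.13401555
 -0.07506377]
[152.7403518 413.0461559]invalid input
invalid input
```

View pics/wrist1.png

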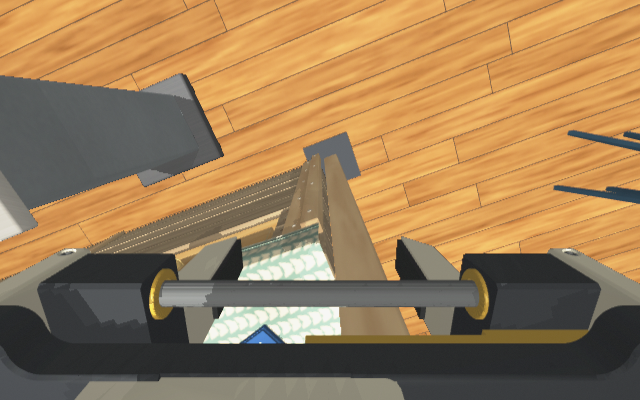

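The rows were refused, probably because every key must be given. The wrist view shows the stall's post at (340,200), close in +x, so I'll go out along −y first.

```bash
python3 -m crank '[{"x":5,"y":-40,"z":3,"wx":0,"wy":0,"wz":0},{"x":5,"y":-40,"z":3,"wx":0,"wy":0,"wz":0},{"x":5,"y":-40,"z":3,"wx":0,"wy":0,"wz":0},{"x":5,"y":-40,"z":3,"wx":0,"wy":0,"wz":0},{"x":5,"y":-40,"z":3,"wx":0,"wy":0,"wz":0}]' 0 20
```

```text
time_s: 0.75
tool_pos: [0.2463, 0.3828, 0.2418]
tool_rot: [0.0, 0.18, 0.984, 0.0]
ft_force: [0.4, -0.1, 0.6]
gripper_width: 1.001
gripper_force: 0.0
```

```bash
python3 -m crank '[{"x":15,"y":-30,"z":0,"wx":0,"wy":0,"wz":2},{"x":15,"y":-30,"z":0,"wx":0,"wy":0,"wz":2},{"x":25,"y":-20,"z":0,"wx":0,"wy":0,"wz":2},{"x":25,"y":-20,"z":0,"wx":0,"wy":0,"wz":3},{"x":30,"y":-20,"z":0,"wx":0,"wy":0,"wz":3}]'
python3 -m crank '[{"x":30,"y":-20,"z":0,"wx":0,"wy":0,"wz":3},{"x":30,"y":-20,"z":0,"wx":0,"wy":0,"wz":3},{"x":30,"y":-10,"z":0,"wx":0,"wy":0,"wz":3},{"x":0,"y":0,"z":0,"wx":0,"wy":0,"wz":0},{"x":0,"y":0,"z":0,"wx":0,"wy":0,"wz":0}]'
python3 - <<'E'
from h import *
c=shot('wrist','wrist2'); print(ray(c,(320,200)),env.read_state()['qpos']); print(proj(c,[.475,.21,.043]))
E
```

```text
time_s: 1.25
tool_pos: [0.3566, 0.2637, 0.242]
tool_rot: [0.0, 0.075, 0.997, 0.0]
ft_force: [0.9, 0.1, -0.5]
gripper_width: 0.997
gripper_force: 0.0
time_s: 1.75
tool_pos: [0.4463, 0.2142, 0.2415]
tool_rot: [-0.0, -0.001, 1.0, -0.0]
ft_force: [-0.8, -0.3, 0.5]
gripper_width: 0.999
gripper_force: 0.0
(array([0.36489919, 0.21456684, 0.3989694 ]), array([ 0.28791876,  0.0058443 , -0.95769619])) [-0.75980821  0.20613347  0.24408974  1.87602539 -0.05692504  1.06686465
  1.0817434 ]
[314.69174631 202.3112942 ]
```

View pics/wrist2.png

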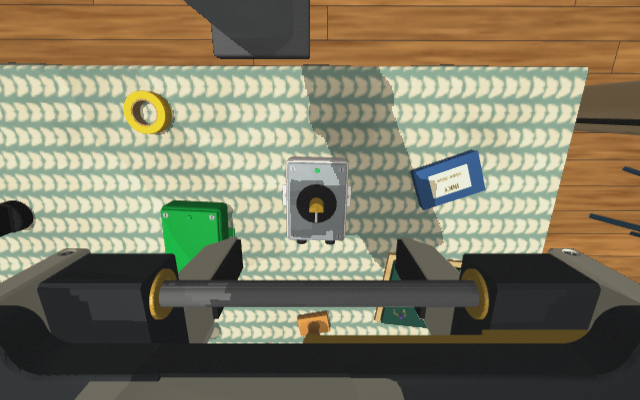

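The wrist view shows the dimmer collar at (317,204), with the brass shaft at (317,207) and the tick pointing down the image (world +x). The knob is just visible at (12,217). I'll measure the shaft and tick here.

```bash
cat >> h.py <<'E'
def comp(m,lo=4):
    n,l,s,ce=cv2.connectedComponentsWithStats(m.astype(np.uint8)); return sorted([(s[i,4],ce[i],l==i) for i in range(1,n) if s[i,4]>=lo],key=lambda t:-t[0])
def masks(c,uv,r):
    u,v=map(int,uv); M=np.zeros(c['img'].shape[:2],bool); M[max(v-r,0):v+r,max(u-r,0):u+r]=1
    hsv=cv2.cvtColor(c['img'],cv2.COLOR_BGR2HSV); H,S,V=[hsv[...,i].astype(int) for i in range(3)]
    return M,H,S,V
E
python3 - <<'E'
from h import *
c=shot('wrist');b=shot('top');a=shot('scene')
M,H,S,V=masks(c,(317,204),30)
dk=comp(M&(V<60))[0]
hull=np.zeros(M.shape,np.uint8); cv2.fillConvexPoly(hull,cv2.convexHull(np.argwhere(dk[2])[:,::-1].astype(np.int32)),1)
(el)=cv2.fitEllipse(cv2.convexHull(np.argwhere(dk[2])[:,::-1].astype(np.int32))); print('collar ellipse',el,onplane(c,el[0],.043))
br=comp((hull>0)&(S>90)&(V>60))[0]; print('brass',br[0],br[1])
ti=comp((hull>0)&(S<70)&(V>110)); print([(t[0],t[1]) for t in ti[:3]])
cc=onplane(c,el[0],.043); t=onplane(c,ti[0][1],.043); print('tick az',np.degrees(np.arctan2(*(t-cc)[1::-1])),np.linalg.norm(t-cc))
# triangulate collar centre, brass top against scene view
def ell(c,uv,r,lim):
    M,H,S,V=masks(c,uv,r); d=comp(M&(V<lim))[0]; return cv2.fitEllipse(cv2.convexHull(np.argwhere(d[2])[:,::-1].astype(np.int32)))
e2=ell(a,(276,192),20,60); print(e2, tri(c,el[0],a,e2[0]))
# brass depth top, lid depth
for uv in [br[1],(300,175),(320,225)]: print(depthpt(c,uv))
ys,xs=np.where(br[2]); P=np.array([depthpt(c,(x,y)) for x,y in zip(xs,ys)]); top=P[P[:,2]>np.nanmax(P[:,2])-.004]; print('top pts',len(top),top.mean(0),top.min(0),top.max(0))
o=[t for t in comp(masks(c,(317,204),45)[0]&(S<60)&(V>90))][0]; print('lid rect',cv2.minAreaRect(np.argwhere(o[2])[:,::-1].astype(np.int32)))
cv2.imwrite('pics/crop2.png',cv2.resize(c['img'][150:250,260:380],(720,600),interpolation=cv2.INTER_CUBIC))
E
```

```text
collar ellipse ((315.60986328125, 203.74623107910156), (37.705589294433594, 39.809085845947266), 96.93252563476562) [0.47614027 0.21181058 0.043     ]
brass 206 [315.4223301  206.09708738]
[(np.int32(22), array([315.27272727, 217.63636364]))]
tick az -1.2859897225126224 0.018828317710523287
((275.2965393066406, 191.61155700683594), (13.714035034179688, 21.613985061645508), 83.46984100341797) (array([0.47868   , 0.21133695, 0.03886428]), np.float64(0.0025192178202689216))
[0.47177995 0.21179496 0.06622892]
[0.43975344 0.19225561 0.03925326]
[0.5066665  0.21757933 0.03917119]
top pts 121 [0.47415745 0.2116915  0.06572286] [0.46843103 0.20286365 0.06276241] [0.4798733  0.21969748 0.06666076]
lid rect ((316.5, 203.5), (89.0, 89.0), 90.0)
```

View pics/crop2.png

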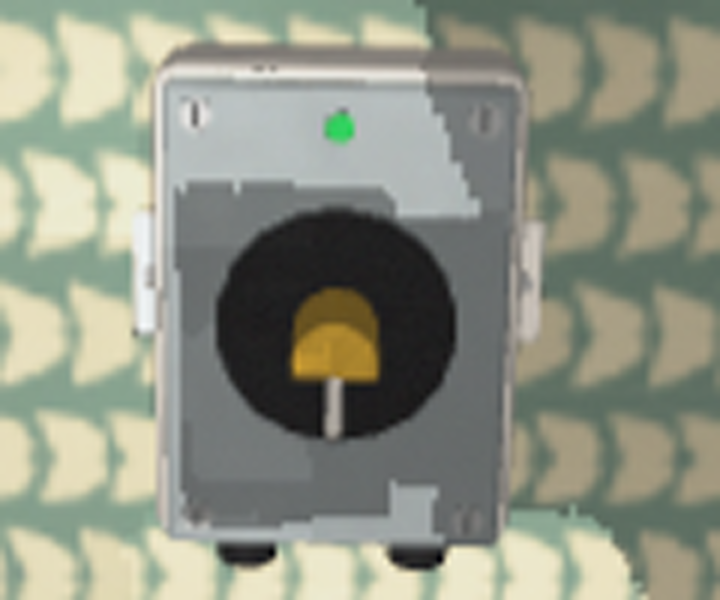

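The crop shows the collar with its tick at about (333,410) pointing down the image, and the flat edge of the brass D level. The shaft axis is at (0.4765, 0.2115), the tip at z = 0.067 as described, and the flat points at about −1°. Next I'll go above the knob.

```bash
python3 -m crank '[{"x":3,"y":-43,"z":0,"wx":0,"wy":0,"wz":0},{"x":3,"y":-43,"z":0,"wx":0,"wy":0,"wz":0},{"x":3,"y":-43,"z":0,"wx":0,"wy":0,"wz":0},{"x":3,"y":-43,"z":0,"wx":0,"wy":0,"wz":0},{"x":3,"y":-43,"z":0,"wx":0,"wy":0,"wz":0}]'
python3 -m crank '[{"x":3,"y":-43,"z":-5,"wx":0,"wy":0,"wz":0},{"x":3,"y":-43,"z":-15,"wx":0,"wy":0,"wz":0},{"x":3,"y":-43,"z":-20,"wx":0,"wy":0,"wz":0},{"x":3,"y":-43,"z":-20,"wx":0,"wy":0,"wz":0},{"x":3,"y":-43,"z":-20,"wx":0,"wy":0,"wz":0}]'
python3 -m crank '[{"x":0,"y":0,"z":0,"wx":0,"wy":0,"wz":0},{"x":0,"y":0,"z":0,"wx":0,"wy":0,"wz":0}]'
python3 - <<'E'
from h import *
c=shot('wrist'); u,v=proj(c,[.505,-.218,.02]); print(u,v,env.read_state()['qpos'])
M,H,S,V=masks(c,(u,v),45)
dk=comp(M&(V<70))[0]; print('area',dk[0],dk[1])
P=np.array([depthpt(c,(x,y)) for y,x in np.argwhere(dk[2])]); print('zmax',np.nanmax(P[:,2]))
bar=P[P[:,2]>.034]; print(len(bar),bar.mean(0)); 
r=cv2.minAreaRect((bar[:,:2]*1000).astype(np.float32)); print('bar rect mm',r)
sk=P[(P[:,2]>.015)&(P[:,2]<.024)]; print('skirt',len(sk),cv2.minEnclosingCircle((P[(P[:,2]>.012)][:,:2]*1000).astype(np.float32)))
wm=cv2.dilate(dk[2].astype(np.uint8),np.ones((9,9)))>0
w=comp(wm&(S<70)&(V>140)); 
for t in w[:4]: print('white',t[0],t[1],depthpt(c,t[1]),onplane(c,t[1],.041))
cv2.imwrite('pics/knob.png',cv2.resize(c['img'][int(v)-50:int(v)+50,int(u)-60:int(u)+60],(720,600),interpolation=cv2.INTER_CUBIC))
E
```

```text
time_s: 2.45
tool_pos: [0.4607, -0.0013, 0.242]
tool_rot: [0.0, -0.003, 1.0, 0.0]
ft_force: [0.8, -0.8, 0.5]
gripper_width: 1.001
gripper_force: 0.0
time_s: 2.95
tool_pos: [0.4765, -0.216, 0.1613]
tool_rot: [0.0, -0.003, 1.0, 0.0]
ft_force: [-0.3, 1.4, 0.1]
gripper_width: 1.002
gripper_force: 0.0
time_s: 3.15
tool_pos: [0.4757, -0.2156, 0.1613]
tool_rot: [-0.001, -0.001, 1.0, 0.0]
ft_force: [0.4, 1.1, 0.5]
gripper_width: 1.0
gripper_force: 0.0
315.60320518769015 218.55398107082866 [-0.05462882  0.35624211  0.49276238  1.93422849 -0.21263914  0.90234424
  2.12067382]
area 1327 [314.56367747 217.97513188]
zmax 0.04090407331404794
447 [ 0.50362    -0.21898684  0.03982343]
bar rect mm ((506.1583557128906, -219.20941162109375), (14.015007972717285, 39.112571716308594), 81.8714828491211)
skirt 719 ((506.6802062988281, -219.20062255859375), 21.934778213500977)
white 81 [315.07407407 245.7654321 ] [ 5.46822897e-01 -2.18821807e-01  3.47729826e-04] [ 0.52736145 -0.21838232  0.041     ]
white 61 [296.72131148 203.08196721] [ 0.49346867 -0.23963093  0.00066566] [ 0.4809042  -0.23655632  0.041     ]
white 46 [327.34782609 197.73913043] [ 0.48697648 -0.20488465  0.00097536] [ 0.47531388 -0.20620614  0.041     ]
white 42 [313.         235.57142857] [ 0.51601702 -0.22050939  0.04065361] [ 0.51586553 -0.220503    0.041     ]
```

View pics/knob.png

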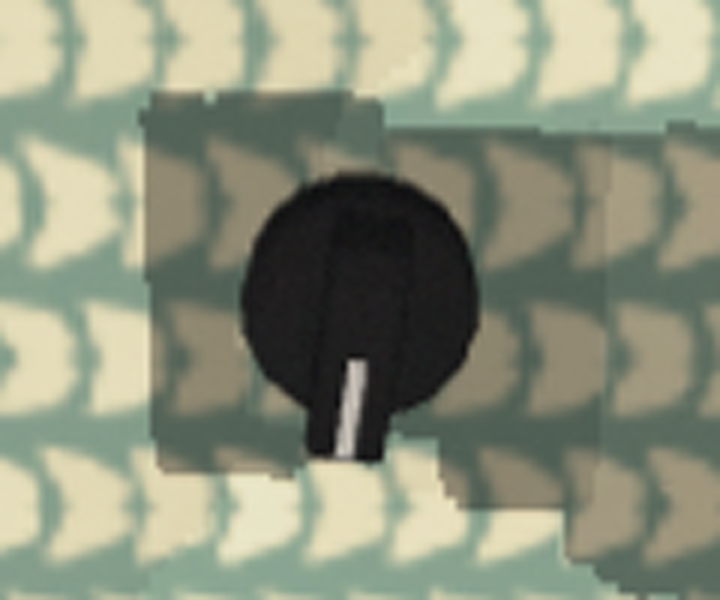

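The crop shows the knob with its bar and the white line pointing down the image at (350,410). The knob is at (0.506, −0.219) with its top at z = 0.041, the bar measures 14 × 39 mm, and its x axis is at −8°. Everything matches the description, so I'll descend.

```bash
python3 -m crank '[{"x":8,"y":-1,"z":-20,"wx":0,"wy":0,"wz":-2},{"x":8,"y":-1,"z":-25,"wx":0,"wy":0,"wz":-2},{"x":8,"y":-1,"z":-25,"wx":0,"wy":0,"wz":-2},{"x":6,"y":-0.5,"z":-20,"wx":0,"wy":0,"wz":-2},{"x":0,"y":0,"z":-15,"wx":0,"wy":0,"wz":0}]'
python3 -m crank '[{"x":0,"y":0,"z":-15,"wx":0,"wy":0,"wz":0},{"x":0,"y":0,"z":-10,"wx":0,"wy":0,"wz":0},{"x":0,"y":0,"z":-8,"wx":0,"wy":0,"wz":0},{"x":0,"y":0,"z":0,"wx":0,"wy":0,"wz":0},{"x":0,"y":0,"z":0,"wx":0,"wy":0,"wz":0}]'
```

```text
time_s: 3.7
tool_pos: [0.5078, -0.216, 0.0562]
tool_rot: [0.0, 0.066, 0.998, 0.001]
ft_force: [-0.0, 0.4, 0.4]
gripper_width: 1.002
gripper_force: 0.0
time_s: 4.2
tool_pos: [0.5066, -0.2187, 0.0242]
tool_rot: [0.0, 0.067, 0.998, 0.0]
ft_force: [-0.5, 0.6, 0.2]
gripper_width: 1.0
gripper_force: 0.0
```

```bash
python3 -m crank '[{"x":0,"y":0,"z":-1,"wx":0,"wy":0,"wz":0},{"x":0,"y":0,"z":0,"wx":0,"wy":0,"wz":0},{"x":0,"y":0,"z":0,"wx":0,"wy":0,"wz":0},{"x":0,"y":0,"z":0,"wx":0,"wy":0,"wz":0},{"x":0,"y":0,"z":0,"wx":0,"wy":0,"wz":0}]' 1 40
python3 -m crank '[{"x":0,"y":0,"z":0,"wx":0,"wy":0,"wz":0},{"x":0,"y":0,"z":0,"wx":0,"wy":0,"wz":0},{"x":0,"y":0,"z":0,"wx":0,"wy":0,"wz":0}]'
```

```text
time_s: 4.7
tool_pos: [0.5063, -0.219, 0.0228]
tool_rot: [0.0, 0.068, 0.998, 0.0]
ft_force: [-0.2, -0.4, 0.2]
gripper_width: 0.613
gripper_force: 0.0
time_s: 5.0
tool_pos: [0.5063, -0.219, 0.0227]
tool_rot: [-0.0, 0.067, 0.998, 0.0]
ft_force: [0.3, -0.6, -0.1]
gripper_width: 0.354
gripper_force: 0.0
```

```bash
python3 -m crank '[{"x":0,"y":0,"z":0,"wx":0,"wy":0,"wz":0},{"x":0,"y":0,"z":0,"wx":0,"wy":0,"wz":0},{"x":0,"y":0,"z":0,"wx":0,"wy":0,"wz":0},{"x":0,"y":0,"z":0,"wx":0,"wy":0,"wz":0},{"x":0,"y":0,"z":0,"wx":0,"wy":0,"wz":0}]'
python3 -m crank '[{"x":0,"y":0,"z":10,"wx":0,"wy":0,"wz":0},{"x":0,"y":0,"z":25,"wx":0,"wy":0,"wz":0},{"x":0,"y":0,"z":30,"wx":0,"wy":0,"wz":0},{"x":0,"y":0,"z":30,"wx":0,"wy":0,"wz":0},{"x":0,"y":0,"z":25,"wx":0,"wy":0,"wz":0}]'
python3 - <<'E'
from h import *
c=shot('wrist');s=shot('scene')
p=np.array(env.read_state()['tool_pos']); print(p, proj(c,p), proj(s,p))
u,v=map(int,proj(s,p)); A=cv2.resize(s['img'][v-40:v+40,u-40:u+40],(400,400),interpolation=cv2.INTER_CUBIC)
B=cv2.resize(c['img'][200:400,220:420],(400,400)); cv2.imwrite('pics/held.png',np.hstack([A,B]))
E
```

```text
time_s: 5.5
tool_pos: [0.5062, -0.219, 0.0227]
tool_rot: [-0.0, 0.067, 0.998, 0.0]
ft_force: [0.0, -0.1, 0.3]
gripper_width: 0.146
gripper_force: 40.0
time_s: 6.0
tool_pos: [0.5063, -0.2192, 0.145]
tool_rot: [0.001, 0.068, 0.998, -0.0]
ft_force: [0.5, -0.2, -0.3]
gripper_width: 0.15
gripper_force: 40.0
[ 0.50806885 -0.2199907   0.1466298 ] [316.8863965  258.96587043] [444.99752555 253.33853168]
```

View pics/held.png

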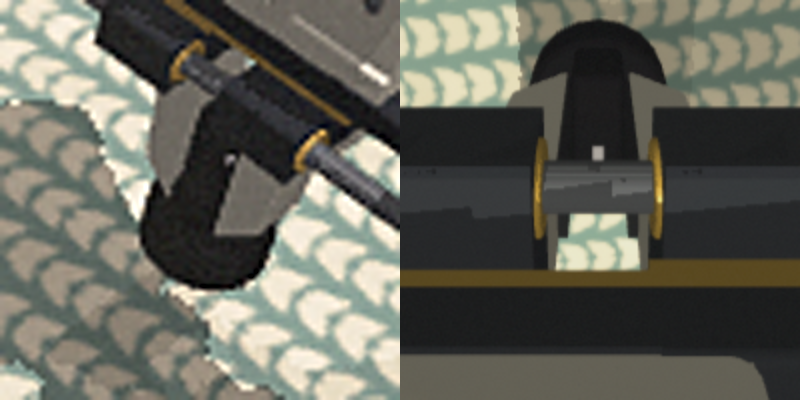

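The picture shows the knob held squarely by its bar: skirt rim at (600,20) and the start of the white line at (598,150) in the wrist crop. The opening of 13.8 mm matches the bar. I'll work out where the knob axis sits in the hand while carrying it to the dimmer with a +6.5° turn.

```bash
python3 - <<'E'
from h import *
c=shot('wrist'); p=np.array(env.read_state()['tool_pos']); print('tcp',p)
M,H,S,V=masks(c,(319,274),9); w=comp(M&(S<60)&(V>130),2); ys=np.where(w[0][2]); print('line px',ys[1].min(),ys[1].max(),ys[0].min(),ys[0].max())
print('line start - tcp mm',1000*(onplane(c,(ys[1].mean(),ys[0].min()-.5),p[2]+.0183)-p))
col=c['img'][195:230,314:326].max(2).mean(1); v=195+np.argmax(col<60); print('rim v',v)
for z,n in((-.0227+.019,'skirt top'),(-.0227,'skirt bottom')): print(n,1000*(onplane(c,(320,v-.5),p[2]+z)-p))
print(depthpt(c,(320,v+4))-p)
E
python3 -m crank '[{"x":-3,"y":40,"z":0,"wx":0,"wy":0,"wz":0},{"x":-3,"y":43,"z":0,"wx":0,"wy":0,"wz":0},{"x":-3,"y":43,"z":0,"wx":0,"wy":0,"wz":1},{"x":-3,"y":43,"z":0,"wx":0,"wy":0,"wz":1},{"x":-3,"y":43,"z":0,"wx":0,"wy":0,"wz":1}]'
python3 -m crank '[{"x":-3,"y":43,"z":0,"wx":0,"wy":0,"wz":1},{"x":-3,"y":43,"z":0,"wx":0,"wy":0,"wz":1},{"x":-3,"y":43,"z":0,"wx":0,"wy":0,"wz":1},{"x":-3,"y":43,"z":0,"wx":0,"wy":0,"wz":0.5},{"x":-3,"y":40,"z":0,"wx":0,"wy":0,"wz":0}]'
python3 -m crank '[{"x":0,"y":0,"z":0,"wx":0,"wy":0,"wz":0},{"x":0,"y":0,"z":0,"wx":0,"wy":0,"wz":0}]'
```

```text
tcp [ 0.50726572 -0.21936862  0.14480273]
line px 316 321 273 279
line start - tcp mm [ 2.87036388 -0.44322376 18.3       ]
rim v 210
skirt top [-25.45014162   4.27084089  -3.7       ]
skirt bottom [-18.96880079   3.48257513 -22.7       ]
[-0.01978005  0.00354195 -0.01177502]
time_s: 6.65
tool_pos: [0.4901, -0.0053, 0.142]
tool_rot: [-0.001, 0.041, 0.999, -0.0]
ft_force: [1.8, 0.7, -0.4]
gripper_width: 0.148
gripper_force: 40.0
time_s: 7.15
tool_pos: [0.4751, 0.2068, 0.142]
tool_rot: [-0.001, 0.01, 1.0, -0.0]
ft_force: [0.3, 0.5, -0.7]
gripper_width: 0.148
gripper_force: 40.0
time_s: 7.35
tool_pos: [0.4753, 0.2056, 0.1419]
tool_rot: [-0.001, 0.01, 1.0, -0.001]
ft_force: [-0.3, -0.9, -0.4]
gripper_width: 0.154
gripper_force: 40.0
```

Run:
```python
from h import *
c=shot('wrist');s=shot('scene'); p=np.array(env.read_state()['tool_pos']); print('tcp',p)
cv2.imwrite('pics/above.png',np.hstack([cv2.resize(s['img'][140:220,230:310],(400,400),interpolation=cv2.INTER_CUBIC),cv2.resize(c['img'][150:310,240:400],(400,400),interpolation=cv2.INTER_CUBIC)]))
np.savez('above.npz',**{k+n:v for n,d in(('c',c),('s',s)) for k,v in d.items()})
print(proj(c,[.4765,.2115,.067]),proj(s,[.4765,.2115,.067]),proj(s,p),proj(c,p))
```

```text
tcp [0.47596681 0.20362951 0.14223567]
[324.96732961 214.4868812 ] [273.10796941 183.40000356] [272.2792181 159.4413619] [314.30942675 256.13329237]
```

View pics/above.png

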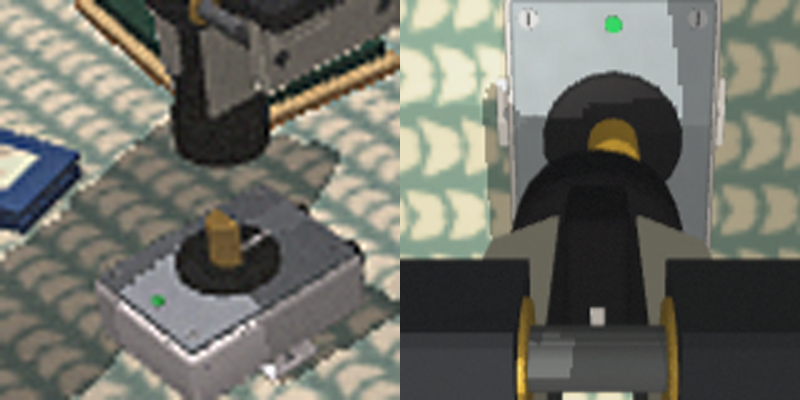

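The left half (scene camera) shows the held knob at (221,150) directly above the shaft at (225,235) and the collar. The right half (wrist camera) shows the knob rim top at (598,150), the brass back edge at (614,118) and the collar spanning x 543–682. I'll compute the offset of the knob from the shaft within the same camera.

Run:
```python
from h import *
d=np.load('above.npz'); c={k[:-1]:d[k] for k in d if k[-1]=='c'}; s={k[:-1]:d[k] for k in d if k[-1]=='s'}
p=np.array([.4755,.2050,.142]); zb=p[2]-.0227
g=c['img'].max(2).astype(int)
print('cols knob v=228', [ (u,g[228,u]) for u in list(range(280,294))+list(range(350,358))][::1])
print('col collar v=205',[(u,g[200,u]) for u in list(range(293,302))+list(range(346,356))])
print('collar -x: ',onplane(c,(325.2,178.8),.043)+[.026,0,0], 'brass',onplane(c,(325.6,197.2),.066)+[.009,0,0])
print('knob rim',onplane(c,(319.2,210),zb)+[.022,0,0],'line start',onplane(c,(318.8,272.6),p[2]+.0183))
# scene: signed lateral of vertical axes: perpendicular to horizontal view dir
def lat(uv,ref):
    o,dd=ray(s,uv); n=np.array([dd[1],-dd[0]])/np.hypot(*dd[:2]); return n@(o[:2]-ref)*1000,n
ref=np.array([.4765,.2115])
print('knob lat',lat((274.2,165),ref),'collar lat',lat((275.7,189.4),ref), 'tcp lat', (p[:2]-ref)@lat((274,165),ref)[1]*1000)
print('scene collar centre',onplane(s,(275.7,189.4),.043))
```

```text
cols knob v=228 [(280, np.int64(152)), (281, np.int64(151)), (282, np.int64(149)), (283, np.int64(148)), (284, np.int64(126)), (285, np.int64(153)), (286, np.int64(121)), (287, np.int64(106)), (288, np.int64(98)), (289, np.int64(38)), (290, np.int64(23)), (291, np.int64(24)), (292, np.int64(24)), (293, np.int64(26)), (350, np.int64(109)), (351, np.int64(109)), (352, np.int64(110)), (353, np.int64(109)), (354, np.int64(108)), (355, np.int64(109)), (356, np.int64(109)), (357, np.int64(108))]
col collar v=205 [(293, np.int64(112)), (294, np.int64(112)), (295, np.int64(112)), (296, np.int64(112)), (297, np.int64(100)), (298, np.int64(38)), (299, np.int64(30)), (300, np.int64(32)), (301, np.int64(32)), (346, np.int64(33)), (347, np.int64(34)), (348, np.int64(34)), (349, np.int64(34)), (350, np.int64(34)), (351, np.int64(32)), (352, np.int64(86)), (353, np.int64(114)), (354, np.int64(115)), (355, np.int64(114))]
collar -x:  [0.47721628 0.21252689 0.043     ] brass [0.4706719  0.21223842 0.066     ]
knob rim [0.47679195 0.20697686 0.1193    ] line start [0.47640342 0.20628953 0.1603    ]
knob lat (np.float64(7.175384448519094), array([ 0.80666411, -0.59101017])) collar lat (np.float64(4.575256412928524), array([ 0.80880541, -0.58807636])) tcp lat 3.031205090786111
scene collar centre [0.48322951 0.21297533 0.043     ]
```

Relative to the shaft the knob is about −0.5 mm in x and −5.8 mm in y; the scene camera gives 2.6 mm of lateral offset against 2.9 predicted. I'll correct this and descend to just above the tip.

```bash
python3 -m crank '[{"x":0.5,"y":3,"z":-10,"wx":0,"wy":0,"wz":0},{"x":0,"y":2.8,"z":-15,"wx":0,"wy":0,"wz":0},{"x":0,"y":0,"z":-15,"wx":0,"wy":0,"wz":0},{"x":0,"y":0,"z":-8,"wx":0,"wy":0,"wz":0},{"x":0,"y":0,"z":0,"wx":0,"wy":0,"wz":0}]'
python3 -m crank '[{"x":0,"y":0,"z":-2,"wx":0,"wy":0,"wz":0},{"x":0,"y":0,"z":-2,"wx":0,"wy":0,"wz":0},{"x":0,"y":0,"z":-2,"wx":0,"wy":0,"wz":0},{"x":0,"y":0,"z":0,"wx":0,"wy":0,"wz":0}]'
```

```text
time_s: 7.95
tool_pos: [0.4761, 0.2097, 0.0935]
tool_rot: [-0.001, 0.011, 1.0, -0.001]
ft_force: [0.5, -0.8, -1.0]
gripper_width: 0.149
gripper_force: 40.0
time_s: 8.35
tool_pos: [0.4768, 0.2109, 0.0888]
tool_rot: [0.0, 0.011, 1.0, 0.0]
ft_force: [0.1, -1.1, -0.4]
gripper_width: 0.153
gripper_force: 40.0
```

```bash
python3 -m crank '[{"x":0,"y":0,"z":-1,"wx":0,"wy":0,"wz":0},{"x":0,"y":0,"z":-1,"wx":0,"wy":0,"wz":0},{"x":0,"y":0,"z":-1,"wx":0,"wy":0,"wz":0},{"x":0,"y":0,"z":0,"wx":0,"wy":0,"wz":0}]'; python3 -c "
from h import *
print(env.read_state()['moment'])"
```

```text
time_s: 8.75
tool_pos: [0.4767, 0.2108, 0.0856]
tool_rot: [-0.0, 0.011, 1.0, -0.0]
ft_force: [-0.4, 0.2, -0.1]
gripper_width: 0.15
gripper_force: 40.0
[-0.0181198  -0.01458647 -0.05592077]
```

There is no force with the underside 4 mm below the tip, so the bore has engaged. I'll continue down.

```bash
python3 -m crank '[{"x":0,"y":0,"z":-2,"wx":0,"wy":0,"wz":0},{"x":0,"y":0,"z":-2,"wx":0,"wy":0,"wz":0},{"x":0,"y":0,"z":-2,"wx":0,"wy":0,"wz":0},{"x":0,"y":0,"z":-2,"wx":0,"wy":0,"wz":0},{"x":0,"y":0,"z":0,"wx":0,"wy":0,"wz":0}]'
python3 -m crank '[{"x":0,"y":0,"z":-2,"wx":0,"wy":0,"wz":0},{"x":0,"y":0,"z":-1,"wx":0,"wy":0,"wz":0},{"x":0,"y":0,"z":-1,"wx":0,"wy":0,"wz":0},{"x":0,"y":0,"z":0,"wx":0,"wy":0,"wz":0}]'
```

```text
time_s: 9.25
tool_pos: [0.4766, 0.2107, 0.0774]
tool_rot: [-0.0, 0.011, 1.0, -0.0]
ft_force: [0.2, -0.6, -0.7]
gripper_width: 0.148
gripper_force: 40.0
time_s: 9.65
tool_pos: [0.4768, 0.2108, 0.0737]
tool_rot: [0.0, 0.011, 1.0, 0.0]
ft_force: [-0.6, 0.8, 0.4]
gripper_width: 0.148
gripper_force: 40.0
```

```bash
python3 -m crank '[{"x":0,"y":0,"z":-1,"wx":0,"wy":0,"wz":0},{"x":0,"y":0,"z":-1,"wx":0,"wy":0,"wz":0},{"x":0,"y":0,"z":0,"wx":0,"wy":0,"wz":0}]'
python3 -m crank '[{"x":0,"y":0,"z":-1,"wx":0,"wy":0,"wz":0},{"x":0,"y":0,"z":-1,"wx":0,"wy":0,"wz":0},{"x":0,"y":0,"z":0,"wx":0,"wy":0,"wz":0}]'
python3 -m crank '[{"x":0,"y":0,"z":-1,"wx":0,"wy":0,"wz":0},{"x":0,"y":0,"z":0,"wx":0,"wy":0,"wz":0},{"x":0,"y":0,"z":0,"wx":0,"wy":0,"wz":0}]'
```

```text
time_s: 9.95
tool_pos: [0.4768, 0.2108, 0.0718]
tool_rot: [0.0, 0.011, 1.0, 0.0]
ft_force: [-0.3, -0.8, 3.6]
gripper_width: 0.143
gripper_force: 40.0
time_s: 10.25
tool_pos: [0.4768, 0.2109, 0.0698]
tool_rot: [0.0, 0.011, 1.0, 0.0]
ft_force: [-2.0, 0.3, 6.0]
gripper_width: 0.151
gripper_force: 40.0
time_s: 10.55
tool_pos: [0.4768, 0.2109, 0.0689]
tool_rot: [0.0, 0.011, 1.0, 0.0]
ft_force: [-0.4, -1.0, 6.3]
gripper_width: 0.15
gripper_force: 40.0
```

The force follows the spring curve. I'll press on to the stop.

```bash
python3 -m crank '[{"x":0,"y":0,"z":-1,"wx":0,"wy":0,"wz":0},{"x":0,"y":0,"z":0,"wx":0,"wy":0,"wz":0},{"x":0,"y":0,"z":0,"wx":0,"wy":0,"wz":0}]'
python3 -m crank '[{"x":0,"y":0,"z":-1,"wx":0,"wy":0,"wz":0},{"x":0,"y":0,"z":0,"wx":0,"wy":0,"wz":0},{"x":0,"y":0,"z":0,"wx":0,"wy":0,"wz":0}]'
```

```text
time_s: 10.85
tool_pos: [0.4768, 0.2109, 0.0679]
tool_rot: [0.0, 0.011, 1.0, 0.0]
ft_force: [-2.3, -1.9, 6.2]
gripper_width: 0.151
gripper_force: 40.0
time_s: 11.15
tool_pos: [0.4769, 0.2109, 0.0675]
tool_rot: [0.0, 0.011, 1.0, 0.0]
ft_force: [-4.2, -0.8, 14.4]
gripper_width: 0.15
gripper_force: 40.0
```

The force has jumped to 14 N at TCP z = 0.0675, where the stop was expected at 0.0677, so the knob is on the stop and hasn't slipped in the grip. I'll hold, check once and hand in.

```bash
python3 -m crank '[{"x":0,"y":0,"z":0,"wx":0,"wy":0,"wz":0},{"x":0,"y":0,"z":0,"wx":0,"wy":0,"wz":0},{"x":0,"y":0,"z":0,"wx":0,"wy":0,"wz":0},{"x":0,"y":0,"z":0,"wx":0,"wy":0,"wz":0},{"x":0,"y":0,"z":0,"wx":0,"wy":0,"wz":0}]'
python3 - <<'E'
from h import *
s=shot('scene'); cv2.imwrite('pics/final.png',cv2.resize(s['img'][140:230,220:330],(660,540),interpolation=cv2.INTER_CUBIC))
E
```

```text
time_s: 11.65
tool_pos: [0.4769, 0.2109, 0.0675]
tool_rot: [0.0, 0.011, 1.0, 0.0]
ft_force: [-4.0, -1.8, 14.5]
gripper_width: 0.148
gripper_force: 40.0
```

View pics/final.png

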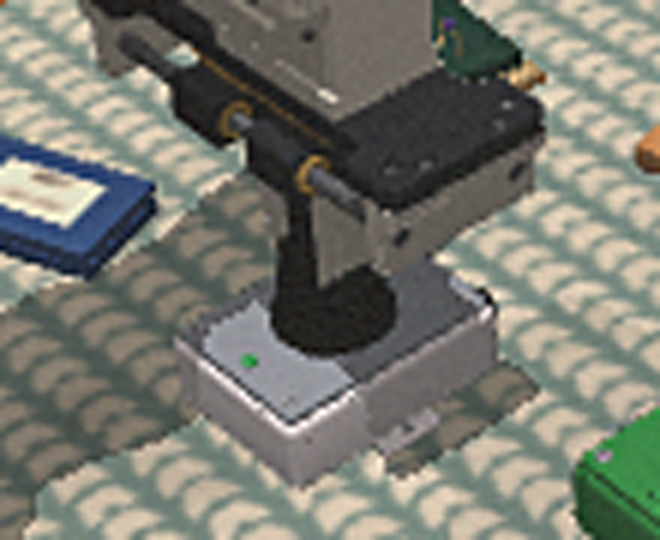

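The picture shows the knob seated right down over the collar at (335,315), still held in the gripper, with no brass visible.

```bash
python3 -c "
from workcell import env
print(env.job_done())"
```

```text
the job is handed in; nothing more can be done
None
```

The knob is fully home on the dimmer's D-shaft and is still gripped and pressed to the stop (about 14 N down); I handed the job in at about 11.7 s, and I moved nothing else.

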